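# Load a sample tray and slide it home under the reader

## Robot

A 6-joint arm with a two-finger parallel gripper is mounted at the origin on a cart in front of the work surface, level with it; the furniture and walls round the work are solid. World frame = base frame: x ahead of the robot, y to its left, z up, the work surface at z = 0. Lengths are in m, angles in rad, forces in N, time in s.
With the tool pointing down it reaches from about 0.35 to 0.85 m from the base axis. Payload 8.1 kg.
Tool frame: the origin (TCP) lies at the very end of the fingers, on their centre line; the grasp point (between the pads) lies 19 mm behind it; z points along the fingers, y is the direction in which the jaws open and shut (so a half turn about z gives the same grasp; the last joint's range is limited). The gripper opens to 93 mm and grips with 3 to 60 N. Pads are 15 mm wide; open, the fingers measure 128 mm over their backs; the gripper's body (75 mm by 188 mm) begins 65 mm behind the grasp point.
Start: joints at [-1.304, 0.13, 1.488, -0, 1.523, -0.085], TCP at [0.207, -0.563, 0.219] pointing down, gripper open.
Joint ranges: [-2.96, 2.96], [-0.89, 2.26], [0.02, 2.5], [-1.34, 4.48], [0, 2.73], [-2.66, 2.66]. Speed limits (rad/s): [2.39, 2.39, 2.79, 3.14, 3.14, 3.14].

## Interface

Orientations are given as a unit quaternion [x, y, z, w].
In Python, from rig import sense, grab_frame, hand_in, spot_in, mark_of gives the robot as it stands.
- The arm moves only by the tool servo_tool, never from a script. Its argument "targets" is a list that holds one entry, the list of rows, each a list of 5 numbers: the shift along the tool's x, y, z in m, then the turn about the tool's z in rad, then the finger opening in m, from 0 to 0.093. In form: [[[x, y, z, yaw, claw], ...]]. A call has 1 to 10 rows; each row is the pose to reach, as a shift and turn from the pose commanded when the call began, along the tool's axes at that moment; what a row does not reach only later rows make up. A row lasts 1/10 s, in which the tool goes at most 50 mm and 8.59 degrees, less where a joint would pass 70% of its speed; a pose out of reach is approached as far as the arm can. A call with a gripper value outside its range is refused whole. The fingers move at their own pace and stop on an object; "grip_force" is the grip in N (left out, the last holds). Time passes only in rows, so rows that repeat a pose let the fingers close. It gives the time, the measured TCP pose, the force and the opening at its end, in the units of the state.
- sense(): the state, without advancing time (a new reading comes with each control period).
- grab_frame(name): name is "scene" or "top" or "wrist"; returns a dict with "color" (384x512x3 uint8, red, green, blue), "fx", "fy", "cx", "cy" (pixels), "rvec" (rotation vector, rad) and "tvec" (3), from world to camera coordinates, as OpenCV has them; the wrist camera has in their place "mount" (4x4, takes a point from camera to tool coordinates, whose origin is the TCP and whose axes are the flange's). Camera axes: x right, y down, z forward; pixel columns grow to the right and rows downward; lengths in m; the calibration is good to about 2 mm. A picture is of the moment at which its call begins: read the wrist's pose just before it. There is no depth.
- hand_in(): hands the job in, once; it reports no verdict.
Trained networks look in a picture, given as the dict that the camera call returned (one of the last four; its "shot" number tells which), for a name from the list of things; names that differ only in an ending like _2 or _b are one class to them, and where a whole thing is asked for, a point or a joint stands for the part that bears it (a point fixed in the world has none). Each returns a list of dicts, best first, with "p" (0 to 1); they miss things now and then, are a little off and sometimes report something else, mostly with a low value. They report only what shows in the picture. A call takes as long as a camera call. They do not tell look-alikes from the thing itself.
- spot_in(picture, label): "xyz" ([x, y, z] in m, in world coordinates, good to about 4 mm: the middle of the surface that is visible of it).
- mark_of(picture, label): "xyz" ([x, y, z] in m, in world coordinates, good to about 4 mm: a listed point, or the origin of a listed thing).
The state is a dict: "t": time; "qpos": joint angles; "joint_velocities": joint speeds; "effort": joint torques, N m; "tcp_pos": TCP position; "ee_rot": TCP orientation; "contact_force": force on the tool from outside, world axes, zero at the start; "moment": the same for the moment, N m; "grip_width": finger opening in m.
Only numpy, scipy, OpenCV 4.12 (cv2) and the standard library are available. Lean on these libraries where they do the work, as an engineer would, in place of code of your own. Each camera call takes 0.05 s, during which the arm holds its last target. There are 200 camera calls.

## Task

Stand the small white-capped sample bottle upright in the square recess of the metal tray, then slide the loaded tray by its upright handle into the tunnel under the white bench reader, bottle end first, gently, until it is fully home against the stop inside. The bottle must stay upright, and the glass beaker and the wider jar stay where they are.

Things in the scene. Friction and masses are not known exactly. Their poses are not given: they have to be found in the camera images.
- reader: White box-shaped bench reader, fixed, 170 deep x 200 wide x 240 mm high, dark display on its front. Origin: centre of its underside; own x points from its front into the tunnel, z up. Front face: plane x = -85 mm, solid above the tunnel, so at the end of the slide a hand pointing straight down strikes it: lean the tool back. Tray fully home: the tray's origin at x = -57, y = 0 mm.
- mouth (a point): Middle of the tunnel's mouth at bench level, in the reader's front face. Tunnel: 90 wide, roof 102 mm above the bench, which is its floor; axes as the reader's. Inside, two 10 mm high guide rails leave a lane 77 mm wide; before the mouth they flare out to about 120 mm apart, 42 mm in front of the face.
- stop (a point): Middle of the flat stop at the tunnel's inner end, at bench level, 93 mm behind the mouth; the tray's front edge meets it when fully home, and the handle's centre is then 22 mm outside the front face.
- tray: Loose flat metal tray, 130 long (x) x 70 wide (y), plate 6 mm thick, about 0.3 kg, lying on the bench in front of the reader. Origin: centre of its underside; own x points from the handle end to the bottle end, which goes into the tunnel first.
- recess (a point): Centre of the floor of the tray's square recess, 20 mm from the tray's origin along its x and 6 mm above its underside. Inner width 50 mm, rim 7 mm high.
- handle (a point): Point on the tray's upright black handle tab, 50 mm above the bench, at tray x = -50, y = 0 mm. The tab is 26 long (tray x), 12 thick (tray y), from 6 to 72 mm above the bench; pinch it across its thickness.
- bottle: Small loose white screw-cap bottle, 40 mm diameter up to z = 56 mm, cap 33 mm diameter, 74 mm high, about 0.07 kg, standing upright. Origin: centre of its underside, z up.
- jar: Bystander: loose wide glass screw-cap jar, 62 mm diameter, 72 mm high. Origin: centre of its underside.
- beaker: Bystander: loose open glass beaker, 58 mm diameter, 72 mm high. Origin: centre of its underside.
Not all that is in view belongs to the job. What is shaped like the bottle but turquoise is not meant.

How it is judged:
By the outcome, as a careful person would: the job done as asked, in the order asked, and still so for the second after the job is handed in, with the robot touching nothing.
It also fails if it takes over 54 s, if anything falls off the work surface, if the arm or the gripper's body presses on something with over 40 N, if the wrist force passes 120 N, or if a joint passes its speed limit or range.

## Working session

There is one attempt and no reset: what is moved stays moved. The work goes in short steps, Python scripts to look and compute and a tool call to move; the robot and the scene stay as the last step left them, time stands still between calls to the robot, and variables do not carry over. Pictures are saved under pics/ and viewed, about 8 in all and at most 12, crops included, and the job is handed in when it is done.

Besides the shell and the picture viewer there is one more tool, called after ">>>" by a JSON object that holds its "api" and its "payload". servo_tool: Moves the arm, as the interface text tells. Its arguments: {"type":"object","properties":{"targets":{"type":"array"},"grip_force":{"type":"number"}},"required":["targets"]}

```bash
mkdir -p pics; cat > h.py <<'E'
import numpy as np, cv2
from rig import *
from scipy.spatial.transform import Rotation as R
def save(p,n): cv2.imwrite(f'pics/{n}.png',cv2.cvtColor(p['color'],cv2.COLOR_RGB2BGR))
def px(p,X):
    K=np.array([[p['fx'],0,p['cx']],[0,p['fy'],p['cy']],[0,0,1.]])
    return cv2.projectPoints(np.array(X,float).reshape(-1,3),np.array(p['rvec']),np.array(p['tvec']),K,None)[0].reshape(-1,2).round(0)
E
python3 - <<'E'
from h import *
s=sense();print(s['t'],s['tcp_pos'],s['ee_rot'],s['grip_width'],s['contact_force'])
for n in ('scene','top'):
    p=grab_frame(n);save(p,n+'0')
    for l in 'reader mouth stop tray recess handle bottle jar beaker'.split():
        for d in mark_of(p,l)[:3]: print(n,l,np.round(d['xyz'],3),round(d['p'],2),px(p,d['xyz'])[0])
i=np.hstack([cv2.imread('pics/scene0.png'),cv2.imread('pics/top0.png')])
cv2.imwrite('pics/both.png',cv2.resize(i,(800,300)))
E
```

```text
0.0 [ 0.20662319 -0.56269462  0.21758985] [ 9.84567470e-01  1.75002997e-01 -8.78752838e-05 -9.16672808e-04] 0.09311809093720204 [-0.24609874 -1.11716067  0.11395685]
scene reader [0.762 0.074 0.002] 0.88 [201. 274.]
scene mouth [ 0.525 -0.044  0.052] 0.65 [277. 204.]
scene tray [ 0.566 -0.019 -0.001] 0.57 [265. 226.]
scene recess [ 0.585 -0.012  0.008] 0.9 [259. 228.]
scene recess [ 0.624 -0.133 -0.001] 0.4 [234. 197.]
scene handle [ 0.523 -0.043  0.054] 0.92 [278. 204.]
scene bottle [ 0.564 -0.216 -0.002] 0.86 [247. 171.]
scene bottle [ 0.419 -0.242 -0.   ] 0.66 [290. 154.]
scene bottle [ 0.372 -0.182  0.003] 0.59 [311. 164.]
scene jar [ 0.467 -0.155 -0.004] 0.58 [284. 180.]
scene beaker [ 0.627 -0.131 -0.002] 0.73 [233. 198.]
top reader [ 0.763  0.078 -0.001] 0.88 [223. 145.]
top mouth [ 0.682  0.054 -0.001] 0.64 [224. 169.]
top tray [ 0.565 -0.019 -0.001] 0.96 [239. 208.]
top recess [ 0.589 -0.008  0.009] 0.67 [237. 199.]
top handle [ 0.519 -0.042  0.054] 0.75 [243. 219.]
top bottle [ 0.58  -0.294 -0.005] 0.65 [326. 222.]
top bottle [ 0.418 -0.246  0.004] 0.64 [302. 269.]
top bottle [ 0.684  0.06  -0.001] 0.62 [223. 168.]
top jar [ 0.467 -0.151 -0.   ] 0.84 [274. 247.]
top beaker [ 0.622 -0.136 -0.001] 0.74 [279. 199.]
```

View pics/scene0.png

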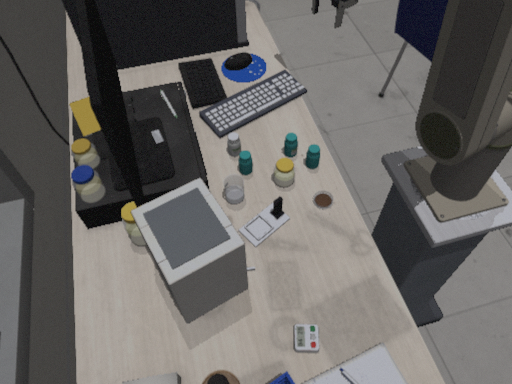

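View pics/top0.png

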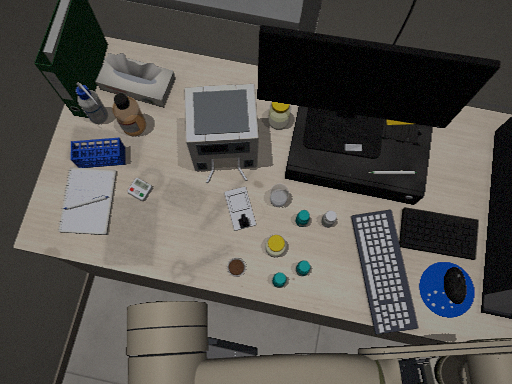

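The candidates are the white-capped vial at scene (233,143) / top (330,218) and three turquoise look-alikes, at scene (245,162), (291,145) and (313,156). Only the first matches the description, so I'll confirm it in an enlarged crop.

```bash
python3 - <<'E'
from h import *
P=[];
for n in ('scene','top'):
    p=grab_frame(n);P.append(p)
    for l in 'bottle tray reader mouth handle recess stop'.split():
        for d in spot_in(p,l)[:4] if l=='bottle' else mark_of(p,l)[:2]: print(n,l,np.round(d['xyz'],3),round(d['p'],2),px(p,d['xyz'])[0])
    print(px(p,[[.58,-.294,0],[.58,-.294,.074]]))
a=P[0]['color'][115:275,170:330];b=P[1]['color'][140:260,180:360]
f=lambda i,s:cv2.resize(cv2.cvtColor(i,cv2.COLOR_RGB2BGR),s,interpolation=cv2.INTER_CUBIC)
cv2.imwrite('pics/c1.png',np.hstack([f(a,(400,400)),f(b,(400*3//2-200,400*2//3)) if 0 else cv2.copyMakeBorder(f(b,(400,267)),0,133,0,0,cv2.BORDER_CONSTANT)]))
cv2.imwrite('pics/c2.png',f(b,(720,480)))
w=grab_frame('wrist');print(np.round(w['mount'],3))
E
```

```text
scene bottle [ 0.571 -0.204  0.05 ] 0.86 [245. 164.]
scene bottle [ 0.421 -0.224  0.049] 0.84 [292. 148.]
scene bottle [ 0.586 -0.28   0.05 ] 0.83 [234. 146.]
scene bottle [ 0.378 -0.167  0.051] 0.7 [312. 158.]
scene tray [ 0.567 -0.018  0.   ] 0.82 [264. 226.]
scene reader [0.761 0.071 0.004] 0.56 [201. 272.]
scene handle [ 0.522 -0.047  0.048] 0.65 [277. 203.]
scene recess [ 0.586 -0.016  0.008] 0.83 [258. 226.]
scene stop [ 0.625 -0.129 -0.001] 0.49 [234. 199.]
[[235. 153.]
 [234. 136.]]
top bottle [ 0.572 -0.289  0.062] 0.78 [327. 219.]
top bottle [ 0.413 -0.244  0.076] 0.58 [303. 267.]
top bottle [ 0.36  -0.185  0.072] 0.58 [280. 281.]
top bottle [ 0.558 -0.217  0.078] 0.51 [303. 217.]
top tray [ 0.565 -0.02   0.002] 0.88 [239. 208.]
top reader [ 0.765  0.074 -0.002] 0.91 [224. 145.]
top mouth [0.684 0.055 0.001] 0.74 [224. 168.]
top handle [ 0.522 -0.046  0.053] 0.75 [244. 219.]
top recess [ 0.586 -0.008  0.007] 0.67 [237. 200.]
top stop [ 0.776  0.077 -0.003] 0.83 [224. 142.]
[[326. 222.]
 [330. 216.]]
[[-0.001 -0.955 -0.298  0.084]
 [ 1.    -0.001  0.001 -0.   ]
 [-0.001 -0.298  0.955 -0.167]
 [ 0.     0.     0.     1.   ]]
```

View pics/c2.png

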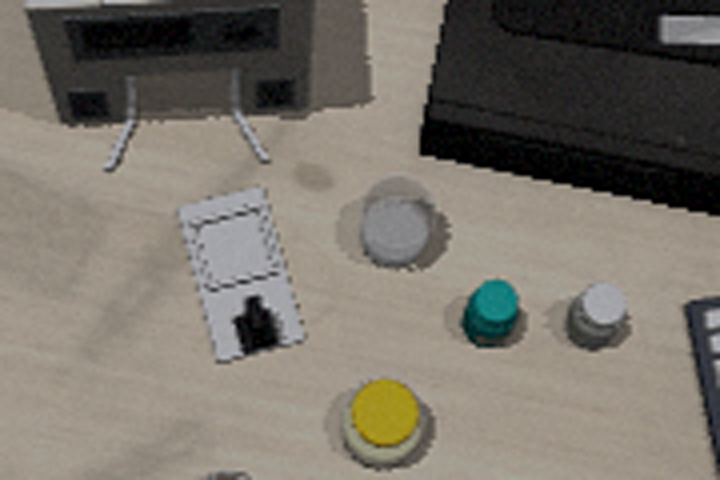

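The crop shows the white-capped bottle at (600,310), with the turquoise look-alike beside it at (492,312). The beaker is at (395,225), the jar at (385,420) and the tray at (240,275). I'm moving above the bottle, turning the tool so the jaws clear its neighbours and the camera faces back.

>>> {"api": "servo_tool", "payload": {"targets": [[[0.22,-0.06,0,-0.75,0.066],[0.44,-0.124,0,-1.49,0.066],[0.443,-0.124,0,-1.49,0.066],[0.443,-0.124,0,-1.49,0.066],[0.443,-0.124,0,-1.49,0.066],[0.443,-0.124,0,-1.49,0.066],[0.443,-0.124,0,-1.49,0.066],[0.443,-0.124,0,-1.49,0.066],[0.443,-0.124,0,-1.49,0.066],[0.443,-0.124,0,-1.49,0.066]]]}}

```text
t: 2.85
tcp_pos: [0.5835, -0.29, 0.2183]
ee_rot: [0.601, 0.799, 0.001, 0.0]
contact_force: [-1.0, 0.1, -0.5]
grip_width: 0.0658
```

```bash
cat >> h.py <<'E'
def wpose():
    s=sense();return np.array(s['tcp_pos']),R.from_quat(s['ee_rot'])
def wgrab():
    t,r=wpose();w=grab_frame('wrist');M=np.array(w['mount'])
    T=np.eye(4);T[:3,:3]=r.as_matrix();T[:3,3]=t
    C=np.linalg.inv(T@M);w['rvec']=cv2.Rodrigues(C[:3,:3])[0].ravel();w['tvec']=C[:3,3];return w
def yaw(): return np.degrees(np.arctan2(*wpose()[1].apply([1,0,0])[[1,0]]))
def totool(dx): return wpose()[1].inv().apply(dx).round(4)
E
python3 - <<'E'
from h import *
s=sense();print(s['t'],s['tcp_pos'],yaw(),wpose()[1].apply([0,0,1]),s['qpos'])
E
```

```text
2.85 [ 0.58347966 -0.28998663  0.21832211] 106.14031478963068 [ 0.00106705  0.00137    -0.99999849] [-0.5409035   0.26905695  1.33168531  0.00172464  1.54064114 -0.82265623]
```

>>> {"api": "servo_tool", "payload": {"targets": [[[0,0,0,-0.15,0.066],[0,0,0,-0.3,0.066],[0,0,0,-0.45,0.066],[0,0,0,-0.6,0.066],[0,0,0,-0.75,0.066],[0,0,0,-0.85,0.066],[0,0,0,-0.85,0.066]]]}}

```text
t: 3.55
tcp_pos: [0.5799, -0.2942, 0.2186]
ee_rot: [0.222, 0.975, 0.0, -0.0]
contact_force: [0.0, -0.3, 0.3]
grip_width: 0.066
```

```bash
python3 - <<'E'
from h import *
print(sense()['tcp_pos'],yaw())
w=wgrab();save(w,'w1')
for d in mark_of(w,'bottle')[:3]: print(d['xyz'],d['p'],px(w,d['xyz']))
for d in spot_in(w,'bottle')[:3]: print('spot',d['xyz'],d['p'],px(w,d['xyz']))
print(px(w,[[.58,-.294,.074],[.58,-.294,0]]),totool([1,0,0]),totool([0,1,0]))
E
```

```text
[ 0.57990387 -0.29417567  0.2185749 ] 154.31571594880415
[0.5681, -0.2177, -0.0016] 0.88 [[318. 122.]]
[0.4206, -0.2451, -0.0016] 0.69 [[238.   4.]]
[0.583, -0.2961, -0.0021] 0.62 [[262. 162.]]
spot [0.574, -0.2891, 0.0764] 0.91 [[264. 169.]]
spot [0.4401, -0.2504, 0.0522] 0.72 [[239.  15.]]
spot [0.5617, -0.2208, 0.0755] 0.7 [[325. 126.]]
[[262. 176.]
 [263. 160.]] [-0.8993  0.4374  0.    ] [ 0.4374  0.8993 -0.    ]
```

View pics/w1.png

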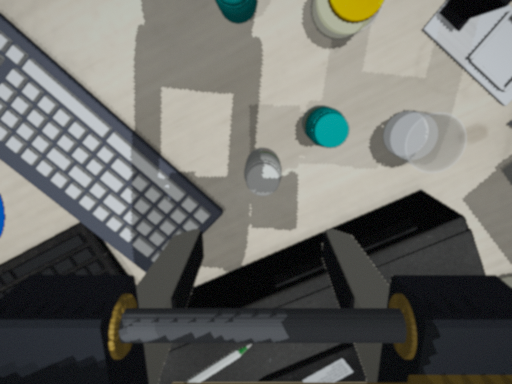

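The wrist view shows the white cap at about (263,177), against a predicted (262,176), so the position is right. The turquoise one is at (327,127). Descending and gripping now.

>>> {"api": "servo_tool", "payload": {"targets": [[[0,0,0.04,0,0.066],[0,0,0.085,0,0.066],[0,0,0.13,0,0.066],[0,0,0.165,0,0.066],[0,0,0.185,0,0.066],[0,0,0.192,0,0.066],[0,0,0.192,0,0.066],[0,0,0.192,0,0.05],[0,0,0.192,0,0.038],[0,0,0.192,0,0.03]]], "grip_force": 12}}

```text
t: 4.7
tcp_pos: [0.581, -0.2949, 0.0285]
ee_rot: [0.223, 0.975, -0.0, 0.001]
contact_force: [-0.0, -1.0, -0.9]
grip_width: 0.0465
```

>>> {"api": "servo_tool", "payload": {"targets": [[[0,0,0,0,0.03],[0,0,0,0,0.03],[0,0,0,0,0.03]]]}}

```text
t: 5.0
tcp_pos: [0.5807, -0.2946, 0.0279]
ee_rot: [0.223, 0.975, -0.0, 0.001]
contact_force: [-1.1, 0.4, 6.5]
grip_width: 0.0394
```

>>> {"api": "servo_tool", "payload": {"targets": [[[0,0,-0.02,0,0.03],[0,0,-0.06,0,0.03],[0,0,-0.1,0,0.03],[0,0,-0.14,0,0.03],[0,0,-0.14,0,0.03]]]}}

```text
t: 5.5
tcp_pos: [0.5832, -0.2962, 0.1746]
ee_rot: [0.223, 0.975, -0.002, 0.005]
contact_force: [-0.1, -1.2, -1.2]
grip_width: 0.0392
```

```bash
cat >> h.py <<'E'
def unproj(p,uv,z):
    K=np.array([[p['fx'],0,p['cx']],[0,p['fy'],p['cy']],[0,0,1.]])
    Rm=cv2.Rodrigues(np.array(p['rvec'],float))[0];t=np.array(p['tvec'],float)
    c=-Rm.T@t;out=[]
    for u in np.array(uv,float).reshape(-1,2):
        d=Rm.T@np.linalg.inv(K)@[u[0],u[1],1];out.append((c+d*(z-c[2])/d[2])[:2])
    return np.array(out)
E
python3 - <<'E'
from h import *
s=sense();print(s['t'],s['tcp_pos'],s['grip_width'],s['contact_force'],yaw())
p=grab_frame('top')
q=lambda L:[(u/4+180-.375,v/4+140-.375) for u,v in L]
c=unproj(p,q([(180,210),(262,187),(303,340),(222,362)]),.006)
print('tray',c.round(4),c.mean(0),np.degrees(np.arctan2(*(c[0]+c[1]-c[2]-c[3])[::-1])),np.linalg.norm(c[0]-c[1]),np.linalg.norm(c[1]-c[2]))
r=unproj(p,q([(110,168),(265,160),(132,118),(236,113)]),.01);print('rails',r.round(4),np.degrees(np.arctan2(*(r[0]-r[1])[::-1]))-90,'mids',(r[0]+r[1])/2,(r[2]+r[3])/2)
f=unproj(p,q([(62,125),(312,114)]),0.);print('face',f.round(4),np.degrees(np.arctan2(*(f[0]-f[1])[::-1]))-90,f.mean(0),np.linalg.norm(f[0]-f[1]))
# grayscale threshold tray (old image)
im=cv2.imread('pics/top0.png')
b=cv2.resize(im[140:260,180:360],(1080,720),interpolation=cv2.INTER_CUBIC)[250:570,230:490] if 0 else im[180:240,215:270]
cv2.imwrite('pics/tray_r.png',np.hstack([cv2.resize(im[180:240,215:265],(400,480),interpolation=cv2.INTER_CUBIC),cv2.resize(im[150:200,190:265],(400,267),interpolation=cv2.INTER_CUBIC) if 0 else cv2.resize(im[140:200,190:240],(400,480),interpolation=cv2.INTER_CUBIC)]))
save(p,'top1')
E
```

```text
5.5 [ 0.58322922 -0.29620192  0.17463669] 0.03921014396395509 [-0.05253917 -1.20163181 -1.24795303] 154.22919419105432
tray [[ 0.6052  0.0354]
 [ 0.6373 -0.0236]
 [ 0.5228 -0.0808]
 [ 0.4927 -0.0235]] [ 0.56449982 -0.02309405] 27.09469991121647 0.06721225689053363 0.1280296574779806
rails [[ 0.6262  0.0967]
 [ 0.6585 -0.0214]
 [ 0.6706  0.0894]
 [ 0.6922  0.0095]] 15.28573796940745 mids [0.6423397  0.03765575] [0.68142393 0.04947063]
face [[ 0.6564  0.1443]
 [ 0.7078 -0.0493]] 14.857549364636569 [0.68208923 0.04747621] 0.200245873624336
```

View pics/tray_r.png

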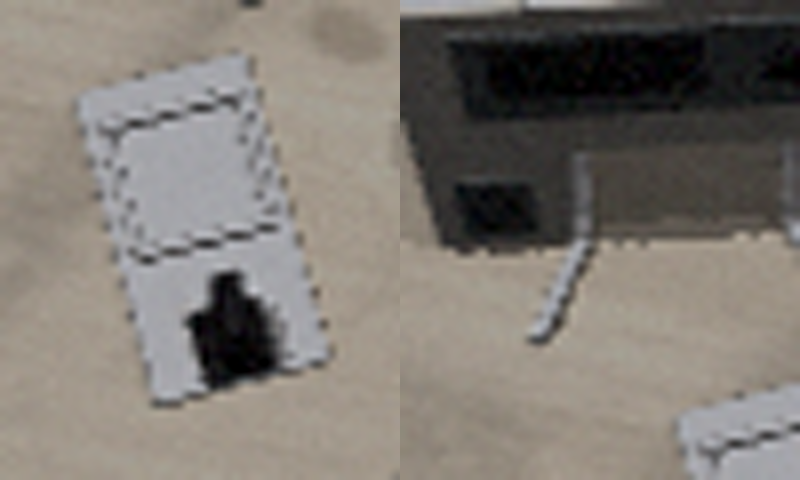

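>>> {"api": "servo_tool", "payload": {"targets": [[[0.015,0.032,0,-0.12,0.03],[0.03,0.064,0,-0.24,0.03],[0.048,0.1,0,-0.36,0.03],[0.066,0.14,0,-0.48,0.03],[0.085,0.18,0,-0.6,0.03],[0.102,0.215,0,-0.72,0.03],[0.115,0.242,0,-0.83,0.03],[0.122,0.257,0,-0.925,0.03],[0.122,0.257,0,-0.925,0.03],[0.122,0.257,0,-0.925,0.03]]]}}

```text
t: 6.55
tcp_pos: [0.5809, -0.0097, 0.1651]
ee_rot: [-0.235, 0.972, 0.0, -0.001]
contact_force: [0.5, -0.8, -0.9]
grip_width: 0.0398
```

```bash
python3 - <<'E'
from h import *
s=sense();print(s['t'],s['tcp_pos'],s['grip_width'],yaw(),s['qpos'])
w=wgrab();save(w,'w2')
a=np.radians(27);u=np.array([np.cos(a),np.sin(a)]);v=np.array([-u[1],u[0]]);o=np.array([.565,-.021])
print('pred corners',px(w,[[*(o+x*u+y*v),.006] for x,y in [(65,35),(65,-35),(-65,-35),(-65,35)] for x,y in [(x/1e3,y/1e3)]]))
print('pred handle top',px(w,[*(o-.05*u),.072]))
for l in ('tray','handle','recess'):
  for d in mark_of(w,l)[:1]: print(l,d['xyz'],d['p'],px(w,d['xyz']))
E
```

```text
6.55 [ 0.58093883 -0.00972088  0.16509654] 0.03980229151758925 -152.84971471291493 [-1.04687342e-01  1.12208802e-01  1.60620706e+00 -4.33065860e-04
  1.42549792e+00 -2.14928135e+00]
pred corners [[293. 214.]
 [227. 214.]
 [223.  85.]
 [297.  86.]]
pred handle top [[259. 105.]]
handle [0.5226, -0.0415, 0.0493] 0.77 [[261. 108.]]
recess [0.588, -0.0096, 0.0031] 0.86 [[260. 178.]]
```

View pics/w2.png

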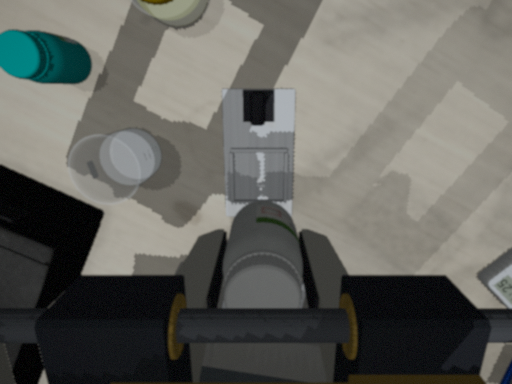

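The wrist view shows the tray at columns 223–296, with its rear edge at row 88 (predicted 85.5, so about 2 mm). The recess is at rows 148–201 and the bottle is held straight. Descending partway and letting it settle.

>>> {"api": "servo_tool", "payload": {"targets": [[[0,0,0.03,0,0.03],[0,0,0.065,0,0.03],[0,0,0.095,0,0.03],[0,0,0.11,0,0.03],[0,0,0.11,0,0.03],[0,0,0.11,0,0.03],[0,0,0.11,0,0.03]]]}}

```text
t: 7.45
tcp_pos: [0.5835, -0.01, 0.0589]
ee_rot: [-0.235, 0.972, -0.001, 0.002]
contact_force: [1.0, -0.0, -0.7]
grip_width: 0.0392
```

```bash
python3 - <<'E'
from h import *
s=sense();print(s['t'],s['tcp_pos'],yaw())
d=np.array([.5855,-.0105,.036])-s['tcp_pos'];print(totool(d))
E
```

```text
7.45 [ 0.58346934 -0.01003103  0.05890717] -152.7905670050019
[-0.0015 -0.0013  0.0229]
```

>>> {"api": "servo_tool", "payload": {"targets": [[[-0.0015,-0.001,0.006,0,0.03],[-0.0015,-0.001,0.012,0,0.03],[-0.0015,-0.001,0.018,0,0.03],[-0.0015,-0.001,0.022,0,0.03],[-0.0015,-0.001,0.024,0,0.03],[-0.0015,-0.001,0.024,0,0.03]]]}}

```text
t: 8.05
tcp_pos: [0.5835, -0.0097, 0.0333]
ee_rot: [-0.235, 0.972, 0.0, -0.0]
contact_force: [-4.3, 1.1, 9.0]
grip_width: 0.0393
```

```bash
python3 - <<'E'
from h import *
s=sense();print(s['t'],s['tcp_pos'],s['contact_force'])
w=wgrab();save(w,'w3')
im=w['color'][40:290,180:340]
cv2.imwrite('pics/w3c.png',cv2.cvtColor(cv2.resize(im,None,fx=2.4,fy=2.4,interpolation=cv2.INTER_CUBIC),cv2.COLOR_RGB2BGR))
E
```

```text
8.05 [ 0.5834825  -0.00965232  0.03328723] [-4.31925175  1.09803731  8.97911115]
```

View pics/w3c.png

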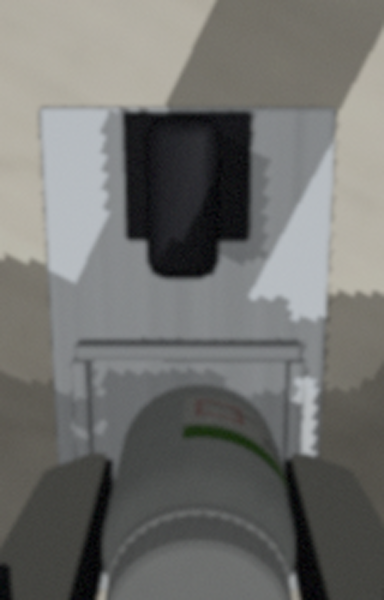

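The bottle is inside the recess: laterally centred, with a gap to the rear rim, and resting on the floor (TCP z of 33 mm against 34 expected). Releasing.

>>> {"api": "servo_tool", "payload": {"targets": [[[0,0,-0.001,0,0.045],[0,0,-0.001,0,0.055],[0,0,-0.001,0,0.066],[0,0,-0.001,0,0.066],[0,0,-0.03,0,0.066],[0,0,-0.06,0,0.066],[0,0,-0.1,0,0.066],[0,0,-0.12,0,0.066],[0,0,-0.12,0,0.066]]]}}

```text
t: 9.0
tcp_pos: [0.5862, -0.0102, 0.157]
ee_rot: [-0.235, 0.972, -0.001, 0.003]
contact_force: [0.8, 0.6, -0.7]
grip_width: 0.0659
```

```bash
python3 - <<'E'
from h import *
s=sense();print(s['t'],s['tcp_pos'],s['contact_force'],yaw())
w=wgrab();save(w,'w4')
for l in ('tray','handle','recess','bottle'):
  for d in mark_of(w,l)[:1]: print(l,d['xyz'],d['p'],px(w,d['xyz']))
p=grab_frame('scene');save(p,'s4')
for l in ('tray','handle','recess','bottle','reader','mouth','stop'):
  for d in mark_of(p,l)[:1]: print(l,d['xyz'],d['p'],px(p,d['xyz']))
a=w['color'][40:340,100:420];b=p['color'][170:320,170:330]
cv2.imwrite('pics/c4.png',cv2.cvtColor(np.hstack([cv2.resize(a,(400,375)),cv2.resize(b,(400,375))]),cv2.COLOR_RGB2BGR))
E
```

```text
9.0 [ 0.58624499 -0.0101975   0.15703913] [ 0.82809928  0.62616536 -0.69333607] -152.7733574995446
tray [0.5705, -0.0211, 0.0005] 0.68 [[261. 153.]]
handle [0.521, -0.0401, 0.0512] 0.62 [[267. 100.]]
recess [0.5856, -0.0088, 0.0059] 0.6 [[265. 173.]]
bottle [0.5677, -0.218, -0.0025] 0.72 [[71. 53.]]
tray [0.566, -0.0187, 0.0013] 0.72 [[265. 225.]]
handle [0.5225, -0.0433, 0.0524] 0.92 [[278. 204.]]
recess [0.5823, -0.0161, 0.0106] 0.94 [[259. 226.]]
bottle [0.4194, -0.2419, 0.001] 0.77 [[290. 154.]]
reader [0.7608, 0.0718, 0.0025] 0.73 [[201. 273.]]
```

View pics/c4.png

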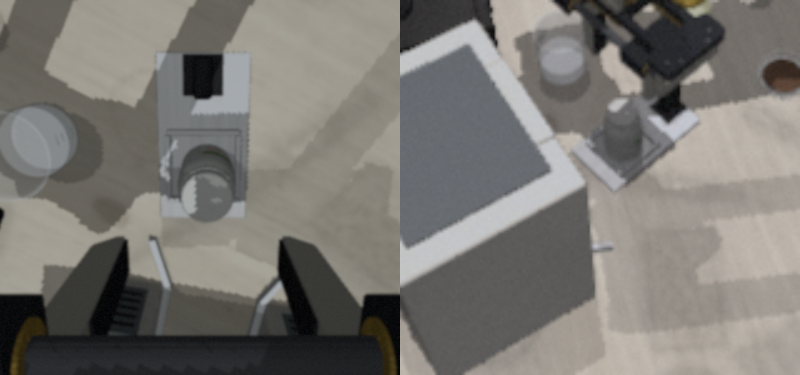

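The bottle stands upright in the recess, with its cap at about (207,190) in the left crop. The tray hasn't moved. Going to the handle next.

>>> {"api": "servo_tool", "payload": {"targets": [[[0.03,0,0,0,0.05],[0.06,0,0,0,0.05],[0.076,0,0,0,0.05],[0.076,0,0.03,0,0.05],[0.076,0,0.07,0,0.05],[0.076,0,0.105,0,0.05],[0.076,0,0.122,0,0.05],[0.076,0,0.122,0,0.05],[0.076,0,0.122,0,0.05]]]}}

```text
t: 10.55
tcp_pos: [0.5162, -0.0447, 0.0311]
ee_rot: [-0.235, 0.972, 0.0, -0.0]
contact_force: [0.3, 0.2, 0.6]
grip_width: 0.0499
```

```bash
python3 - <<'E'
from h import *
s=sense();print(s['t'],s['tcp_pos'],s['contact_force'],yaw(),s['grip_width'])
E
```

```text
10.55 [ 0.51619053 -0.04470615  0.03112616] [0.34336252 0.23811312 0.64741091] -152.77109565102094 0.04986112987220947
```

>>> {"api": "servo_tool", "payload": {"targets": [[[0,0,0,0,0.03],[0,0,0,0,0.018],[0,0,0,0,0.008],[0,0,0,0,0.008],[0,0,0,0,0.008],[0,0,0,0,0.008]]], "grip_force": 20}}

```text
t: 11.15
tcp_pos: [0.5164, -0.045, 0.031]
ee_rot: [-0.235, 0.972, -0.0, 0.0]
contact_force: [-0.0, -1.4, 1.3]
grip_width: 0.012
```

```bash
cat >> h.py <<'E'
ry=np.radians(15.1);rx=np.array([np.cos(ry),np.sin(ry)]);rn=np.array([-rx[1],rx[0]]);mouth=np.array([.6816,.0513])
def rf(): # tool in mouth frame, yaw error, and tool shift for 1 along rx
    s=sense();d=np.array(s['tcp_pos'][:2])-mouth
    print('t',s['t'],'X',(d@rx).round(4),'Y',(d@rn).round(4),'z',s['tcp_pos'][2].round(4),'yaw-reader',round((yaw()+180-15.1+180)%360-180,2),'grip',s['grip_width'],'F',np.round(s['contact_force'],1))
def go(X,Y):
    t=mouth+X*rx+Y*rn;print('shift',totool(np.array([*(t-sense()['tcp_pos'][:2]),0])))
E
python3 - <<'E'
from h import *
rf();go(-.184,0)
E
```

```text
t 11.15 X -0.1846 Y -0.05 z 0.031 yaw-reader 12.12 grip 0.012033595136607058 F [-0.  -1.4  1.3]
shift [-0.0111  0.0487 -0.    ]
```

>>> {"api": "servo_tool", "payload": {"targets": [[[-0.0003,0.0015,0,0.006,0.008],[-0.001,0.0045,0,0.02,0.008],[-0.002,0.009,0,0.039,0.008],[-0.0035,0.015,0,0.065,0.008],[-0.005,0.022,0,0.095,0.008],[-0.0065,0.029,0,0.125,0.008],[-0.008,0.036,0,0.155,0.008],[-0.0095,0.042,0,0.182,0.008],[-0.0105,0.0465,0,0.202,0.008],[-0.011,0.0487,0,0.211,0.008]]]}}

```text
t: 12.15
tcp_pos: [0.5038, 0.0038, 0.031]
ee_rot: [-0.131, 0.991, -0.0, 0.0]
contact_force: [1.3, -5.5, 1.7]
grip_width: 0.0121
```

>>> {"api": "servo_tool", "payload": {"targets": [[[0,0,0,0,0.008],[0,0,0,0,0.008],[0,0,0,0,0.008]]]}}

```text
t: 12.45
tcp_pos: [0.5037, 0.004, 0.031]
ee_rot: [-0.132, 0.991, 0.0, 0.0]
contact_force: [0.5, -0.8, 6.5]
grip_width: 0.0118
```

```bash
python3 - <<'E'
from h import *
rf();go(-.105,0)
w=wgrab();p=grab_frame('top');save(p,'t5');save(w,'w5')
for l in ('mouth','tray','recess','handle','bottle','reader','stop'):
  for q in (p,w):
    for d in mark_of(q,l)[:1]:
      e=np.array(d['xyz'][:2])-mouth;print(l,'XY',(e@rx).round(3),(e@rn).round(3),d['p'])
cv2.imwrite('pics/c5.png',cv2.cvtColor(np.hstack([cv2.resize(p['color'][140:240,180:280],(400,400),interpolation=cv2.INTER_CUBIC),cv2.resize(w['color'],(533,400))[:,66:466]]),cv2.COLOR_RGB2BGR))
E
```

```text
t 12.45 X -0.1841 Y 0.0007 z 0.031 yaw-reader 0.05 grip 0.011830435041376638 F [ 0.5 -0.8  6.5]
shift [-0.0791 -0.0008  0.    ]
mouth XY 0.002 0.002 0.77
tray XY -0.128 0.0 0.95
handle XY -0.182 0.003 0.62
bottle XY -0.365 -0.148 0.72
bottle XY -0.105 0.002 0.76
reader XY 0.086 -0.002 0.91
stop XY 0.097 0.002 0.71
```

View pics/c5.png

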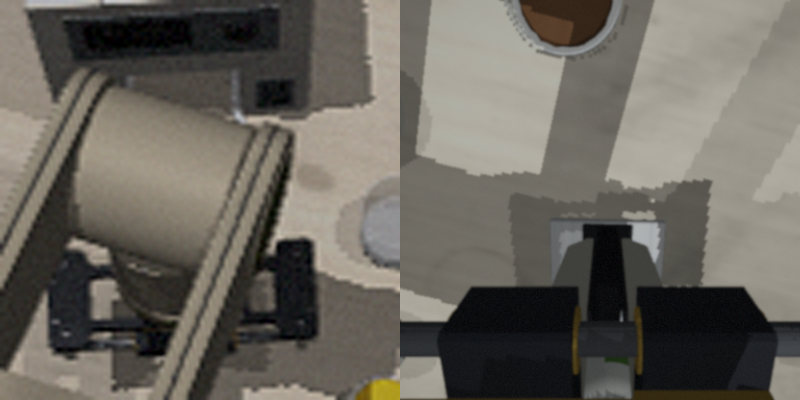

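The tray is aligned on the lane (Y about 0, yaw 0°). Sliding forward smoothly and checking forces.

>>> {"api": "servo_tool", "payload": {"targets": [[[-0.002,0,0,0,0.008],[-0.006,0,0,0,0.008],[-0.011,0,0,0,0.008],[-0.017,0,0,0,0.008],[-0.023,0,0,0,0.008],[-0.029,0,0,0,0.008],[-0.035,0,0,0,0.008],[-0.041,-0.0003,0,0,0.008],[-0.047,-0.0005,0,0,0.008],[-0.053,-0.0007,0,0,0.008]]]}}

```text
t: 14.25
tcp_pos: [0.5529, 0.0169, 0.0308]
ee_rot: [-0.132, 0.991, 0.0, -0.002]
contact_force: [-13.3, -3.6, 17.4]
grip_width: 0.0122
```

>>> {"api": "servo_tool", "payload": {"targets": [[[-0.006,0,0,0,0.008],[-0.011,0,0,0,0.008],[-0.016,0,0,0,0.008],[-0.021,0,0,0,0.008],[-0.025,0,0,0,0.008],[-0.028,0,0,0,0.008],[-0.03,0,0,0,0.008],[-0.03,0,0,0,0.008]]]}}

```text
t: 15.05
tcp_pos: [0.5822, 0.0247, 0.0308]
ee_rot: [-0.132, 0.991, 0.0, -0.002]
contact_force: [-10.0, -3.0, 14.6]
grip_width: 0.012
```

```bash
python3 - <<'E'
from h import *
rf();go(-.046,0)
E
```

```text
t 15.05 X -0.1029 Y 0.0002 z 0.0308 yaw-reader 0.07 grip 0.012000655207946048 F [-10.   -3.   14.6]
shift [-0.0569 -0.0003 -0.0002]
```

>>> {"api": "servo_tool", "payload": {"targets": [[[-0.002,0,-0.0003,0,0.008],[-0.005,0,-0.0004,0,0.008],[-0.009,0,-0.0004,0,0.008],[-0.013,0,-0.0004,0,0.008],[-0.017,0,-0.0004,0,0.008],[-0.021,0,-0.0004,0,0.008],[-0.025,0,-0.0004,0,0.008],[-0.028,0,-0.0004,0,0.008],[-0.03,0,-0.0004,0,0.008]]]}}

```text
t: 15.95
tcp_pos: [0.6109, 0.0326, 0.0308]
ee_rot: [-0.132, 0.991, 0.0, -0.002]
contact_force: [-10.4, -2.5, 11.6]
grip_width: 0.0119
```

```bash
python3 - <<'E'
from h import *
rf();go(-.047,0)
E
```

```text
t 15.95 X -0.0732 Y 0.0003 z 0.0308 yaw-reader 0.06 grip 0.011882343157506034 F [-10.4  -2.5  11.6]
shift [-0.0262 -0.0004 -0.0001]
```

>>> {"api": "servo_tool", "payload": {"targets": [[[-0.002,0,-0.0003,0,0.008],[-0.005,0,-0.0005,0,0.008],[-0.009,0,-0.0005,0,0.008],[-0.013,0,-0.0005,0,0.008],[-0.017,0,-0.0005,0,0.008],[-0.02,0,-0.0005,0,0.008],[-0.0225,0,-0.0005,0,0.008],[-0.024,0,-0.0005,0,0.008]]]}}

```text
t: 16.75
tcp_pos: [0.6341, 0.039, 0.0308]
ee_rot: [-0.132, 0.991, 0.0, -0.002]
contact_force: [-7.8, -2.5, 7.6]
grip_width: 0.012
```

```bash
python3 - <<'E'
from h import *
rf()
p=grab_frame('scene');save(p,'s6')
cv2.imwrite('pics/c6.png',cv2.cvtColor(cv2.resize(p['color'][140:300,150:350],(750,600),interpolation=cv2.INTER_CUBIC),cv2.COLOR_RGB2BGR))
E
```

```text
t 16.75 X -0.0491 Y 0.0005 z 0.0308 yaw-reader 0.06 grip 0.012045096415683538 F [-7.8 -2.5  7.6]
```

View pics/c6.png

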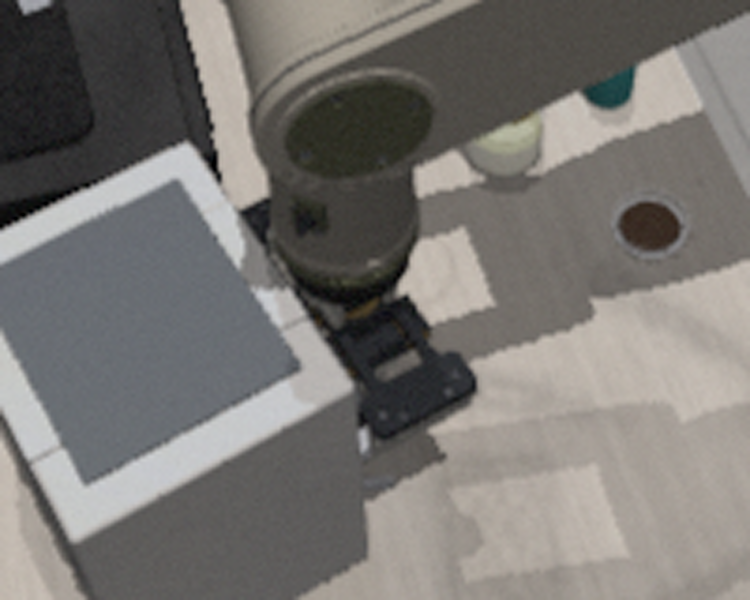

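The scene view shows the gripper at (410,370), just in front of the reader face, and the wider wrist cylinder, whose bottom is at about (345,280). I'll check the cylinder's height against the reader top before going closer.

```bash
python3 - <<'E'
from h import *
p=grab_frame('scene')
t=sense()['tcp_pos']
def c(X): return ((px(p,X)-[150,140])*3.75).round(0)
H=[.1,.15,.2,.24,.28,.32,.36,.4]
for z in H: print(z,c([t[0],t[1],z])[0], 'rad50 side',c([[t[0]+.05*rn[0],t[1]+.05*rn[1],z],[t[0]-.05*rn[0],t[1]-.05*rn[1],z]]).tolist())
print('reader top front corners',c([[*(mouth+y*rn),.24] for y in(.1,-.1)]).tolist())
E
```

```text
0.1 [356. 341.] rad50 side [[394.0, 398.0], [319.0, 285.0]]
0.15 [352. 300.] rad50 side [[394.0, 360.0], [311.0, 244.0]]
0.2 [349. 259.] rad50 side [[390.0, 319.0], [308.0, 199.0]]
0.24 [345. 221.] rad50 side [[390.0, 281.0], [304.0, 161.0]]
0.28 [341. 180.] rad50 side [[386.0, 244.0], [300.0, 120.0]]
0.32 [338. 135.] rad50 side [[386.0, 202.0], [292.0, 75.0]]
0.36 [334.  90.] rad50 side [[382.0, 154.0], [289.0, 26.0]]
0.4 [330.  38.] rad50 side [[382.0, 105.0], [285.0, -22.0]]
reader top front corners [[356.0, 390.0], [191.0, 135.0]]
```

The wrist cylinder (radius about 50 mm) seems to start near z 0.22, just below the reader top. So I'll release, back off, and finish by pushing the tab's rear face higher up with closed fingers. That leaves the body about 5 mm clear of the face and puts the cylinder above the roof line.

>>> {"api": "servo_tool", "payload": {"targets": [[[0,0,0,0,0.02],[0,0,0,0,0.035],[0,0,0,0,0.04],[0.006,0,0,0,0.04],[0.018,0,0,0,0.04],[0.03,0,0,0,0.04],[0.032,0,-0.01,0,0.04],[0.032,0,-0.024,0,0.02],[0.032,0,-0.027,0,0.002],[0.032,0,-0.027,0,0]]]}}

```text
t: 17.85
tcp_pos: [0.6069, 0.0305, 0.0607]
ee_rot: [-0.132, 0.991, -0.0, 0.002]
contact_force: [0.1, 0.1, -0.2]
grip_width: 0.0204
```

>>> {"api": "servo_tool", "payload": {"targets": [[[0,0,0,0,0],[0,0,0,0,0],[0,0,0,0,0]]]}}

```text
t: 18.15
tcp_pos: [0.6047, 0.0305, 0.0579]
ee_rot: [-0.132, 0.991, 0.0, -0.001]
contact_force: [0.4, 0.2, 0.7]
grip_width: 0.0006
```

```bash
python3 - <<'E'
from h import *
rf()
w=wgrab();p=grab_frame('scene');save(p,'s7');save(w,'w7')
for l in ('handle','tray'):
  for q in (p,w):
    for d in mark_of(q,l)[:1]:
      e=np.array(d['xyz'][:2])-mouth;print(l,'XY',(e@rx).round(3),(e@rn).round(3),d['p'])
cv2.imwrite('pics/c7.png',cv2.cvtColor(np.hstack([cv2.resize(p['color'][150:270,190:290],(400,480),interpolation=cv2.INTER_CUBIC),cv2.resize(w['color'][90:378,136:376],(400,480))]),cv2.COLOR_RGB2BGR))
E
```

```text
t 18.15 X -0.0797 Y -0.0001 z 0.0579 yaw-reader 0.04 grip 0.0005754001272788173 F [0.4 0.2 0.7]
handle XY -0.044 0.004 0.6
handle XY -0.042 0.004 0.96
tray XY 0.013 0.002 0.94
```

View pics/c7.png

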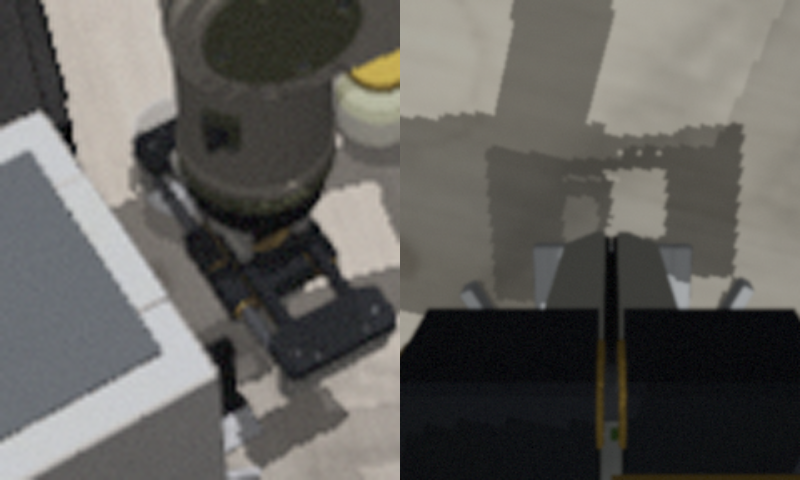

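Handle at (225,375) left; the fingers are closed just behind it, centred on the tray (right, about 611). Pushing slowly.

>>> {"api": "servo_tool", "payload": {"targets": [[[-0.003,0,0,0,0],[-0.007,0,0,0,0],[-0.011,0,0,0,0],[-0.014,0,0,0,0],[-0.017,0,0,0,0],[-0.019,0,0,0,0],[-0.021,0,0,0,0],[-0.023,0,0,0,0],[-0.025,0,0,0,0],[-0.027,0,0,0,0]]]}}

```text
t: 19.45
tcp_pos: [0.6303, 0.0372, 0.0586]
ee_rot: [-0.132, 0.991, -0.0, -0.001]
contact_force: [-5.6, -2.8, 5.4]
grip_width: 0.0005
```

>>> {"api": "servo_tool", "payload": {"targets": [[[-0.0015,0,0,0,0],[-0.003,0,0,0,0],[-0.0045,0,0,0,0],[-0.0055,0,0,0,0]]]}}

```text
t: 19.85
tcp_pos: [0.6357, 0.0386, 0.0586]
ee_rot: [-0.132, 0.991, -0.0, -0.001]
contact_force: [-6.8, -1.8, 6.1]
grip_width: 0.0006
```

```bash
python3 - <<'E'
from h import *
rf()
E
```

```text
t 19.85 X -0.0476 Y -0.0003 z 0.0586 yaw-reader 0.04 grip 0.000608626773618924 F [-6.8 -1.8  6.1]
```

>>> {"api": "servo_tool", "payload": {"targets": [[[-0.001,0,-0.0004,0,0],[-0.002,0,-0.0004,0,0],[-0.003,0,-0.0004,0,0]]]}}

```text
t: 20.15
tcp_pos: [0.6391, 0.0397, 0.0586]
ee_rot: [-0.132, 0.991, 0.0, -0.0]
contact_force: [-2.5, -0.9, 0.9]
grip_width: 0.0004
```

>>> {"api": "servo_tool", "payload": {"targets": [[[-0.0005,0,0,0,0],[-0.001,0,0,0,0],[-0.0015,0,0,0,0]]]}}

```text
t: 20.45
tcp_pos: [0.6398, 0.0397, 0.0586]
ee_rot: [-0.132, 0.991, -0.0, -0.001]
contact_force: [-9.1, -2.5, 4.7]
grip_width: 0.0006
```

```bash
python3 - <<'E'
from h import *
rf();print(np.round(sense()['moment'],2))
E
```

```text
t 20.45 X -0.0434 Y -0.0003 z 0.0586 yaw-reader 0.04 grip 0.0005857050389672969 F [-9.1 -2.5  4.7]
[-0.42  1.39 -0.01]
```

>>> {"api": "servo_tool", "payload": {"targets": [[[-0.0005,0,-0.0002,0,0],[-0.001,0,-0.0004,0,0],[-0.001,0,-0.0004,0,0]]]}}

```text
t: 20.75
tcp_pos: [0.64, 0.0396, 0.0587]
ee_rot: [-0.132, 0.991, -0.0, -0.002]
contact_force: [-10.2, -4.6, 4.3]
grip_width: 0.0005
```

```bash
python3 - <<'E'
from h import *
rf();print(np.round(sense()['moment'],2))
p=grab_frame('scene')
for l in ('handle','tray'):
    for d in mark_of(p,l)[:1]:
      e=np.array(d['xyz'][:2])-mouth;print(l,'XY',(e@rx).round(3),(e@rn).round(3),d['p'])
E
```

```text
t 20.75 X -0.0432 Y -0.0005 z 0.0587 yaw-reader 0.03 grip 0.000525407230482742 F [-10.2  -4.6   4.3]
[-0.62  1.55 -0.03]
```

It stalls at X = -43.2 mm against -42.5 expected at home, with about 10 N. To make sure this is the stop and not the gripper against the reader, I'll back off, open the fingers to straddle the tab, and return to the same pose without touching it.

>>> {"api": "servo_tool", "payload": {"targets": [[[0.004,0,0,0,0],[0.01,0,0,0,0],[0.014,0,0,0,0.02],[0.014,0,0,0,0.045],[0.014,0,0,0,0.05],[0.011,0,0,0,0.05],[0.007,0,0,0,0.05],[0.003,0,0,0,0.05],[0,0,0,0,0.05],[0,0,0,0,0.05]]]}}

```text
t: 21.9
tcp_pos: [0.6422, 0.0405, 0.0593]
ee_rot: [-0.132, 0.991, 0.0, 0.0]
contact_force: [-0.9, -0.0, 0.3]
grip_width: 0.0502
```

```bash
python3 - <<'E'
from h import *
rf();print(np.round(sense()['moment'],2))
E
```

```text
t 21.9 X -0.0408 Y -0.0002 z 0.0593 yaw-reader 0.05 grip 0.050179030241216616 F [-0.9 -0.   0.3]
[ 0.08 -0.13 -0.06]
```

There's no contact in the same pose with the tab bypassed, so the stall was the tray itself. Backing away to check where it ended up.

>>> {"api": "servo_tool", "payload": {"targets": [[[0.01,0,0,0,0.05],[0.03,0,0,0,0.05],[0.06,0,0,0,0.05],[0.09,0,-0.02,0,0.05],[0.12,0,-0.05,0,0.05],[0.13,-0.04,-0.07,0,0.05],[0.13,-0.09,-0.08,0,0.05],[0.13,-0.14,-0.08,0,0.05],[0.13,-0.19,-0.08,0,0.05],[0.13,-0.21,-0.08,0,0.05]]]}}

```text
t: 22.9
tcp_pos: [0.5715, -0.2007, 0.1397]
ee_rot: [-0.13, 0.991, -0.001, 0.0]
contact_force: [0.3, 0.8, -0.0]
grip_width: 0.0499
```

```bash
python3 - <<'E'
from h import *
rf()
p=grab_frame('scene');q=grab_frame('top');save(p,'s8');save(q,'t8')
for n,c in (('s',p),('t',q)):
  for l in ('handle','tray','mouth','reader','bottle','jar','beaker'):
    for d in (mark_of(c,l)[:4] if l=='bottle' else mark_of(c,l)[:1]):
      e=np.array(d['xyz'][:2])-mouth;print(n,l,np.round(d['xyz'],3),'XY',(e@rx).round(3),(e@rn).round(3),round(d['p'],2))
# predicted home tray rear edge corners & handle top in top crop px
f=lambda c,X,o,s:((px(c,X)-o)*s).tolist()
K=[[*(mouth+x*rx+y*rn),z] for x,y,z in((-.037,.035,.006),(-.037,-.035,.006),(-.035,0,.072),(-.009,0,.072))]
print(f(q,K,[195,140],8),f(p,K,[210,170],5))
cv2.imwrite('pics/c8.png',cv2.cvtColor(np.hstack([cv2.resize(q['color'][140:200,195:245],(400,480),interpolation=cv2.INTER_CUBIC),cv2.resize(p['color'][170:266,210:290],(400,480),interpolation=cv2.INTER_CUBIC)]),cv2.COLOR_RGB2BGR))
E
```

```text
t 22.9 X -0.1719 Y -0.2146 z 0.1397 yaw-reader -0.12 grip 0.049878317026041216 F [ 0.3  0.8 -0. ]
s reader [0.759 0.072 0.001] XY 0.08 -0.0 0.93
s bottle [ 0.371 -0.182  0.002] XY -0.361 -0.145 0.79
s bottle [ 0.566 -0.214 -0.003] XY -0.181 -0.226 0.73
s bottle [ 0.423 -0.243  0.001] XY -0.327 -0.217 0.52
s jar [ 0.466 -0.154 -0.001] XY -0.261 -0.142 0.7
s beaker [ 0.625 -0.133 -0.002] XY -0.103 -0.163 0.59
t handle [0.659 0.044 0.051] XY -0.024 -0.002 0.72
t tray [0.708 0.059 0.001] XY 0.027 0.0 0.87
t mouth [ 0.686  0.054 -0.001] XY 0.005 0.002 0.84
t reader [ 0.764  0.077 -0.002] XY 0.086 0.003 0.83
t bottle [ 0.369 -0.185 -0.   ] XY -0.363 -0.146 0.74
t bottle [0.73  0.066 0.007] XY 0.051 0.002 0.73
t bottle [ 0.416 -0.246  0.002] XY -0.334 -0.217 0.72
t bottle [ 0.564 -0.218  0.003] XY -0.184 -0.229 0.63
t beaker [ 0.62  -0.134  0.002] XY -0.108 -0.163 0.39
[[160.0, 320.0], [336.0, 312.0], [240.0, 256.0], [232.0, 192.0]] [[195.0, 455.0], [125.0, 355.0], [150.0, 345.0], [105.0, 370.0]]
```

View pics/c8.png

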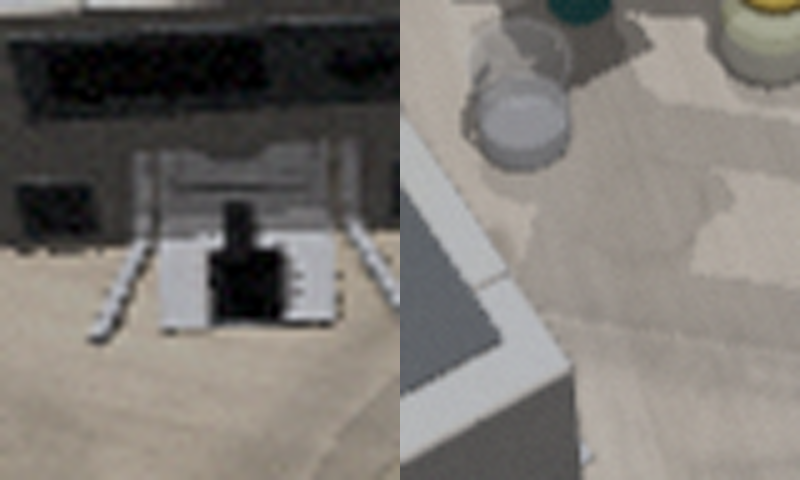

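```bash
python3 - <<'E'
from h import *
q=grab_frame('top');g=cv2.cvtColor(q['color'],cv2.COLOR_RGB2GRAY).astype(float)
def P(X):
    K=np.array([[q['fx'],0,q['cx']],[0,q['fy'],q['cy']],[0,0,1.]])
    return cv2.projectPoints(np.array(X,float).reshape(-1,3),np.array(q['rvec']),np.array(q['tvec']),K,None)[0].reshape(-1,2)
# intensity profile along X, on tray plate strips beside the handle, and reader-front base line beyond rails
for y in (.026,.02,-.026): 
    xs=np.arange(-.056,-.018,.002);uv=P([[*(mouth+x*rx+y*rn),.006] for x in xs]).astype(np.float32)
    v=cv2.remap(g.astype(np.float32),uv[:,0].copy(),uv[:,1].copy(),cv2.INTER_LINEAR).ravel();print('rear',y,[(int(round(x*1e3)),int(b)) for x,b in zip(xs,v)])
for y in (.075,.06,-.065,-.08):
    xs=np.arange(-.012,.014,.002);uv=P([[*(mouth+x*rx+y*rn),0] for x in xs]).astype(np.float32)
    v=cv2.remap(g.astype(np.float32),uv[:,0].copy(),uv[:,1].copy(),cv2.INTER_LINEAR).ravel();print('face',y,[(int(round(x*1e3)),int(b)) for x,b in zip(xs,v)])
E
```

```text
rear 0.026 [(-56, 159), (-54, 162), (-52, 164), (-50, 166), (-48, 166), (-46, 165), (-44, 163), (-42, 150), (-40, 130), (-38, 154), (-36, 173), (-34, 172), (-32, 171), (-30, 170), (-28, 171), (-26, 171), (-24, 170), (-22, 171), (-20, 173), (-18, 172)]
rear 0.02 [(-56, 163), (-54, 165), (-52, 164), (-50, 164), (-48, 163), (-46, 162), (-44, 161), (-42, 145), (-40, 130), (-38, 157), (-36, 171), (-34, 169), (-32, 169), (-30, 170), (-28, 169), (-26, 168), (-24, 168), (-22, 166), (-20, 165), (-18, 168)]
rear -0.026 [(-56, 149), (-54, 150), (-52, 151), (-50, 155), (-48, 156), (-46, 157), (-44, 160), (-42, 149), (-40, 101), (-38, 116), (-36, 173), (-34, 175), (-32, 173), (-30, 172), (-28, 172), (-26, 173), (-24, 172), (-22, 171), (-20, 171), (-18, 172)]
face 0.075 [(-12, 158), (-10, 157), (-8, 156), (-6, 157), (-4, 136), (-2, 90), (0, 70), (2, 58), (4, 44), (6, 30), (8, 14), (10, 14), (12, 21)]
face 0.06 [(-12, 156), (-10, 155), (-8, 157), (-6, 159), (-4, 143), (-2, 120), (0, 80), (2, 53), (4, 45), (6, 33), (8, 22), (10, 29), (12, 34)]
face -0.065 [(-12, 152), (-10, 152), (-8, 152), (-6, 153), (-4, 157), (-2, 164), (0, 109), (2, 63), (4, 54), (6, 39), (8, 23), (10, 20), (12, 19)]
face -0.08 [(-12, 140), (-10, 141), (-8, 145), (-6, 148), (-4, 108), (-2, 84), (0, 88), (2, 78), (4, 60), (6, 47), (8, 33), (10, 14), (12, 9)]
```

The tray's rear edge measures about -38 mm and the reader face about -1 mm. The difference is 37 mm, exactly the fully-home value. Handing in.

```bash
python3 - <<'E'
from h import *
print(hand_in(),sense()['t'])
E
```

```text
the job is handed in; nothing more can be done
the job is handed in; nothing more can be done
```

The white-capped bottle is in the tray's recess, and the tray is in the tunnel, home against the stop as far as I can measure. The job was handed in at about 23 s of the 54 s allowed, with the arm clear of everything.

**How it went:** I gripped the tray by its handle, turned it into line with the lane and slid it most of the way. This interface cannot lean the tool back, so I released and pushed the last 20 mm or so on the rear of the handle with closed fingers.

**Last checks:**
- **Tray home:** it stopped moving at about 11 N. Returning to the same pose with the fingers open around the handle met no force, so the tray was resisting, not the gripper against the reader. The tray's rear edge is 37 mm outside the reader's face, which is the fully-home value.
- **Bottle:** it stood upright after I placed it. Once inside the tunnel I did not see it clearly. The network put its base about 51 mm inside the mouth, where I expected 48 mm, but did not report its tilt.
- **Beaker and jar:** both were found within about 5 mm of where they started, which is roughly the network's accuracy. The jar was found only in the scene camera.
- **What disagreed:** the scene camera did not report the tray or handle at the end, because the reader hides them there. The top-view network put the handle at -24 mm instead of -22 mm, within its error.

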